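Undo the clamping nut of a collet holder in the tightening fixture

ROBOT

A 6-joint arm with a two-finger parallel gripper is mounted at the origin on a cart in front of the work surface, level with it; the furniture and walls round the work are solid. World frame = base frame: x ahead of the robot, y to its left, z up, the work surface at z = 0. Lengths are in m, angles in rad, forces in N, time in s.
With the tool pointing down it reaches from about 0.3 to 0.85 m from the base axis. Payload 4.2 kg.
Tool frame: the origin (TCP) lies at the very end of the fingers, on their centre line; the grasp point (between the pads) lies 19 mm behind it; z points along the fingers, x is the direction in which the jaws open and shut, and the axes are right-handed (so a half turn about z gives the same grasp; the last joint's range is limited). The gripper opens to 91 mm and grips with 3 to 60 N. Pads are 32 mm wide; open, the fingers measure 118 mm over their backs; the gripper's body (76 mm by 178 mm) begins 60 mm behind the grasp point.
Start: joints at [1.185, 0.32, 1.565, -0, 1.257, -0.02], TCP at [0.206, 0.537, 0.214] pointing down, gripper open.
Joint ranges: [-3.11, 3.11], [-0.84, 2.01], [0.21, 2.61], [-1.34, 4.49], [0.05, 2.63], [-2.56, 2.56]. Speed limits (rad/s): [2.57, 2.57, 3.14, 3.14, 3.14, 3.14].

INTERFACE

Orientations are given as a unit quaternion [x, y, z, w].
In Python, from workcell import r gives the robot as it stands.
- The arm moves only by the tool arm_command, never from a script. Its argument "motion" is a list of rows, each a list of 4 numbers: the shift along the tool's x, y, z in m, then the turn about the tool's z in degrees. A call has 1 to 5 rows; each row is the pose to reach, as a shift and turn from the pose commanded when the call began, along the tool's axes at that moment; what a row does not reach only later rows make up. A row lasts 1/12 s, in which the tool goes at most 41.7 mm and 7.16 degrees, less where a joint would pass 70% of its speed; a pose out of reach is approached as far as the arm can. A call with a gripper value outside its range is refused whole. "jaw" is the closure in counts, from 0 (fully open) to 255 (shut), set as the call begins (left out, the last holds). The fingers move at their own pace and stop on an object; "squeeze" is the grip in N (left out, the last holds). Time passes only in rows, so rows that repeat a pose let the fingers close. It gives the time, the measured TCP pose, the force and the opening at its end, in the units of the state.
- r.get_obs(): the state, without advancing time (a new reading comes with each control period).
- r.capture(name): name is "scene" or "top" or "wrist"; returns the picture (480x640x3 uint8, blue, green, red); there is no depth.
- r.calibration(name): a dict with "vertical_fov" (degrees; the focal length in pixels is half the picture's height over the tangent of half this angle, whatever the lens; pixels are square), "cx", "cy" (the principal point, pixels), "R" (3x3) and "t" (3): a world point X has camera coordinates R X + t. Camera axes: x right, y down, z forward; pixel columns grow to the right and rows downward; lengths in m; the calibration is good to about 2 mm. A picture is of the moment at which its call begins: read the wrist's pose just before it. calibration takes no time and is no camera call; for the wrist camera it gives the pose at the moment of the call.
- r.finish_job(): hands the job in, once; it reports no verdict.
Trained networks look in the newest picture that a camera, given by its name, has taken for a name from the list of things; names that differ only in an ending like _2 or _b are one class to them, and where a whole thing is asked for, a point or a joint stands for the part that bears it (a point fixed in the world has none). Each returns a list of dicts, best first, with "score" (0 to 1); they miss things now and then, are a little off and sometimes report something else, mostly with a low value. They report only what shows in the picture. A call takes as long as a camera call. They do not tell look-alikes from the thing itself.
- r.look_for(target, camera): "point" ([x, y, z] in m, in world coordinates, good to about 4 mm: the middle of the surface that is visible of it).
The state is a dict: "t": time; "joint_pos": joint angles; "dq": joint speeds; "effort": joint torques, N m; "eef_pos": TCP position; "tool_rot": TCP orientation; "force": force on the tool from outside, world axes, zero at the start; "torque": the same for the moment, N m; "grip_width": finger opening in m.
Only numpy, scipy, OpenCV 4.12 (cv2) and the standard library are available. Lean on these libraries where they do the work, as an engineer would, in place of code of your own. Each camera call takes 0.05 s, during which the arm holds its last target. There are 200 camera calls.

TASK

I need to change the collet in the collet holder, the one with the black clamping nut on top, now standing in the orange rack: set it taper-down in the blue tightening fixture, flange flat on the fixture and both flange slots over the fixture's keys, so that it cannot turn. Then unscrew its tight nut (anticlockwise seen from above, a bit under a quarter turn) until the lugs come free, and raise it straight up until it is just clear, one to two centimetres above the collet, with the holder staying seated. Finish while still gripping the nut there, level and over the holder, without putting it down or letting go, and leave the other holder and the two loose collets alone.

Things in the scene. Friction and masses are not known exactly. Their poses are not given: they have to be found in the camera images.
- collet_holder: bright steel collet holder, loose, 400 g, upright in a sleeve of the rack. Origin on its axis at the flange underside, z up. Below: taper shank 40 mm long, 30 mm wide at the flange, 18 mm at the tip. Flange 50 mm wide, z 0 to 18 mm, with a 13 mm wide drive slot at its +y and its -y side, cut in to 17.5 mm from the axis; grip it across x, the solid sides. A half turn makes no difference
- nose_top (a point): centre of the collet holder's nose end, z 36 mm above its origin, inside the nut. The 24 mm nose has three bayonet ridges, 31 mm across, that hold the nut. In it sits a spring collet that pushes the nut up with about 40 N; its tip reaches z 41 mm with the nut tight, 43.5 mm when it is off
- nut: black round clamping nut on the collet holder: 38 mm wide, 20 mm high, 150 g, hole in its top. Origin on its axis at its underside, z up. Tight: origin at about z 23 mm of the holder, x along the holder's x. Three pins inside sit under the holder's ridges: it cannot be pulled off unturned, and clockwise it is blocked
- nut_top (a point): centre of the nut's top, 20 mm above its origin. To undo: turn anticlockwise from above (positive about z) against the holder; it takes about 0.3 N m, then goes easy when free, and it rises 1 to 2 mm. Its lugs are free between 0.95 and 1.55 rad of turn (stop at 1.6), then it lifts straight off
- fixture: blue round tightening fixture, fixed, on an 85 (x) by 112 (y) mm aluminium plate. Origin on its axis on the worktop, z up. Two bright steel keys stand on its top at its +y and its -y side: 8 mm wide (x), 19.5 to 27.5 mm from the axis, 7.5 mm high, chamfered. They fit the holder's slots with 0.11 rad of play each way; without them nothing stops the holder turning
- socket (a point): centre of the fixture's flat top, 56 mm above the worktop and 58 mm wide, at the mouth of its taper hole (32 mm wide at the mouth, 44 mm deep, 1 mm clear all round a seated shank). A seated holder has its origin here, its x along the fixture's x, either way round
- rack: fixed aluminium plate 75 (x) by 190 (y) mm with two orange plastic sleeves, 46 mm from its centre along its +y and its -y; the rims are 52 mm above the worktop, 42 mm wide outside. A holder rests with its flange on the rim and can turn there. Origin at the plate's centre on the worktop
- endmill_holder: the other steel holder in the rack: same taper and flange, but a plain 33 mm cylinder on top, ending 40 mm above its origin (at the flange underside), and no nut. To be left alone
- collet_a: small loose steel collet, 18 mm wide, 24 mm high, on the worktop; origin at its underside. To be left alone
- collet_b: another such collet. To be left alone
There are look-alikes about, which are no part of the job. Of the things shaped like the nut, the black one is meant.

How it is judged:
By the outcome, as a careful person would: the job done as asked, in the order asked, and still so for the second after the job is handed in, while the arm keeps its last pose, push and grip.
It also fails if it takes over 61 s, if anything falls off the work surface, if the arm or the gripper's body presses on something with over 40 N, if the wrist force passes 120 N, or if a joint passes its speed limit or range.

## Working session

There is one attempt and no reset: what is moved stays moved. The work goes in short steps, Python scripts to look and compute and a tool call to move; the robot and the scene stay as the last step left them, time stands still between calls to the robot, and variables do not carry over. Pictures are saved under pics/ and viewed, about 8 in all and at most 12, crops included, and the job is handed in when it is done.

Besides the shell and the picture viewer there is one more tool, called after "Emit:" by a JSON object that holds its "op" and its "data". arm_command: Moves the arm, as the interface text tells. Its arguments: {"type":"object","properties":{"motion":{"type":"array","items":{"type":"array","items":{"type":"number"}}},"jaw":{"type":"number"},"squeeze":{"type":"number"}},"required":["motion"]}

```bash
mkdir -p pics; ls; python3 - <<'E'
from workcell import r
import cv2,numpy as np
a=r.capture("scene");b=r.capture("top")
cv2.imwrite("pics/s1.png",a);cv2.imwrite("pics/t1.png",b)
for c in("scene","top"):
    k=r.calibration(c);print(c,k)
for n in("nut","collet_holder","fixture","rack","endmill_holder"):
    for c in("top","scene"):
        print(n,c,[(round(d["score"],2),np.round(d["point"],3).tolist()) for d in r.look_for(n,c)][:4])
o=r.get_obs();print(o)
E
```

```text
pics
scene {'vertical_fov': 46.45837676933365, 'cx': 309.62986888855676, 'cy': 253.1025309020968, 'R': array([[ 0.71292028, -0.7011825 , -0.00936856],
       [-0.41475105, -0.41084606, -0.81190337],
       [ 0.5654434 ,  0.58270799, -0.58371667]]), 't': array([-0.43986798,  0.23870286,  0.69830994])}
top {'vertical_fov': 48.03627041435379, 'cx': 323.1756878716871, 'cy': 244.71119960420808, 'R': array([[ 0.00596295, -0.99975904,  0.02112587],
       [-0.99215685, -0.00855277, -0.12470619],
       [ 0.12485683, -0.02021656, -0.99196878]]), 't': array([-0.10377661,  0.52131908,  1.00323718])}
nut top [(0.84, [0.478, 0.166, 0.097]), (0.8, [0.536, -0.033, 0.02])]
nut scene [(0.76, [0.478, 0.163, 0.094]), (0.74, [0.532, -0.042, 0.016])]
collet_holder top [(0.74, [0.473, 0.163, 0.072]), (0.27, [0.481, 0.126, 0.011])]
collet_holder scene [(0.94, [0.467, 0.161, 0.063]), (0.41, [0.476, 0.108, 0.008])]
fixture top [(0.84, [0.531, -0.152, 0.009])]
fixture scene [(0.76, [0.516, -0.171, 0.013])]
rack top [(0.72, [0.481, 0.125, 0.01]), (0.5, [0.474, 0.163, 0.07]), (0.36, [0.497, 0.075, 0.072]), (0.27, [0.48, 0.162, 0.096])]
rack scene [(0.77, [0.473, 0.107, 0.006])]
endmill_holder top [(0.85, [0.497, 0.074, 0.073])]
endmill_holder scene [(0.59, [0.488, 0.071, 0.068])]
{'t': 0.6, 'joint_pos': array([ 1.18500382e+00,  3.19550138e-01,  1.56449137e+00,  1.35092797e-05,
        1.25738294e+00, -2.00227591e-02]), 'dq': array([ 0.00067257, -0.0016932 , -0.00011391,  0.00080229, -0.00150208,
        0.00095617]), 'effort': array([ 1.59245983e-04, -4.12125814e+01, -2.32135713e+01,  7.28712184e-02,
        3.77614936e-02, -1.68999901e-05]), 'eef_pos': array([0.20567506, 0.53698071, 0.21400797]), 'tool_rot': array([ 8.23915078e-01,  5.66713277e-01,  6.66993349e-05, -5.16317709e-05]), 'force': array([-0.82296564,  0.49278853, -0.24388003]), 'torque': array([ 0.01587336, -0.02510336, -0.008782  ]), 'grip_width': 0.09135712166079427}
```

```bash
python3 - <<'E'
import cv2,numpy as np
a=cv2.imread("pics/s1.png");b=cv2.imread("pics/t1.png")
cv2.imwrite("pics/s1v.png",a)
# top crop
from workcell import r
k=r.calibration("top");f=240/np.tan(np.radians(k["vertical_fov"]/2))
for X in([.48,.165,.09],[.53,-.155,.056]):
    c=k["R"]@X+k["t"];print(c[:2]/c[2]*f+[k["cx"],k["cy"]])
cv2.imwrite("pics/t1c.png",cv2.resize(b[130:380,180:500],None,fx=2.5,fy=2.4))
E
```

```text
[176.68909517 262.71812404]
[352.58352171 239.31895875]
```

View pics/s1.png

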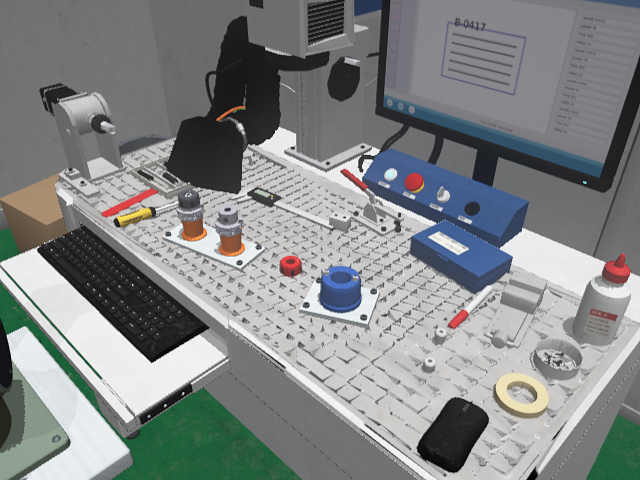

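View pics/t1.png

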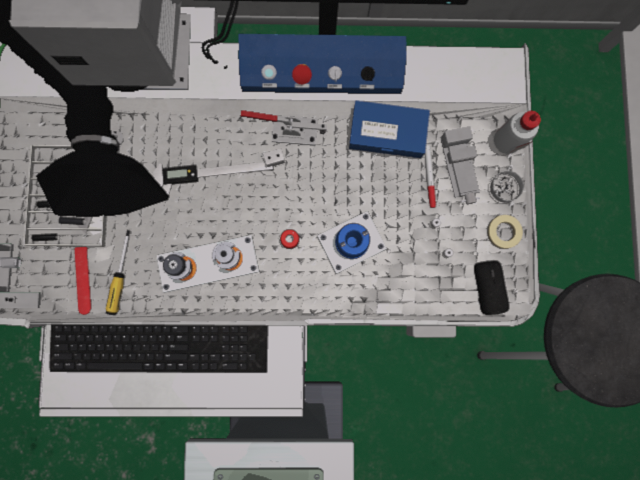

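The black nut sits on the holder in the left orange sleeve: top picture (177,264), scene picture (190,200). The red look-alike nut is at (289,238), and the blue fixture at (352,240) with its plate rotated. I'll write a helper for moves and projections, then approach.

```bash
cat >h.py <<'E'
from workcell import r
import numpy as np, cv2
from scipy.spatial.transform import Rotation as Ro
def shift(X,yaw=None):
    """tool-axis shift (mm) and turn (deg) to bring TCP to world X; yaw = wanted world yaw (deg) of tool x"""
    o=r.get_obs();R=Ro.from_quat(o["tool_rot"]).as_matrix()
    y0=np.degrees(np.arctan2(R[1,0],R[0,0]))
    d=(R.T@(np.array(X)-o["eef_pos"])*1000).round(1)
    t=None if yaw is None else -((yaw-y0+90)%180-90)
    print("t",round(o["t"],2),"tcp",o["eef_pos"].round(4),"yaw",y0.round(2),"q",o["joint_pos"].round(2),"tilt",R[:,2].round(4),"shift",d,"turn",t,"w",o["grip_width"].round(4),"F",o["force"].round(1))
def proj(k,X):
    f=240/np.tan(np.radians(k["vertical_fov"]/2));c=np.atleast_2d(X)@np.array(k["R"]).T+k["t"]
    return c[:,:2]/c[:,2:]*f+[k["cx"],k["cy"]]
def ray(k,u,z):
    """world point at height z on pixel u's ray"""
    f=240/np.tan(np.radians(k["vertical_fov"]/2));R=np.array(k["R"]);C=-R.T@k["t"]
    d=R.T@np.array([(u[0]-k["cx"])/f,(u[1]-k["cy"])/f,1]);return C+d*(z-C[2])/d[2]
def rect(img,k,c,z,half=.05,px=5000):
    """orthographic view of plane z round c: x right, y up"""
    n=int(2*half*px);g=np.linspace(-half,half,n);xx,yy=np.meshgrid(c[0]+g,c[1]-g)
    P=proj(k,np.c_[xx.ravel(),yy.ravel(),np.full(n*n,z)]).astype(np.float32).reshape(n,n,2)
    return cv2.remap(img,P[...,0],P[...,1],cv2.INTER_CUBIC)
E
python3 - <<'E'
from h import *
k=r.calibration("wrist");print("cam",-k["R"].T@k["t"],k["R"].round(2).tolist(),k["vertical_fov"])
shift([.478,.165,.24])
a=cv2.imread("pics/t1.png");kt=r.calibration("top")
print(ray(kt,(177,264),.095),ray(kt,(352,240),.056))
E
```

```text
cam [0.13473623 0.56397782 0.38509692] [[0.36, 0.93, -0.0], [0.9, -0.34, 0.26], [0.25, -0.09, -0.96]] 59.14763318646866Traceback (most recent call last):
  File "<stdin>", line 3, in <module>
  File "h.py", line 10, in shift
    print("t",round(o["t"],2),"tcp",o["eef_pos"].round(4),"yaw",y0.round(2),"q",o["joint_pos"].round(2),"tilt",R[:,2].round(4),"shift",d,"turn",t,"w",o["grip_width"].round(4),"F",o["force"].round(1))
                                                                                                                                                      ^^^^^^^^^^^^^^^^^^^^^
AttributeError: 'float' object has no attribute 'round'
```

```bash
sed -i 's/o\["grip_width"\].round(4)/round(float(o["grip_width"]),4)/' h.py
```

Emit:
{"op": "arm_command", "data": {"motion": [[-0.25,0.387,-0.026,0],[-0.25,0.387,-0.026,0],[-0.25,0.387,-0.026,0],[-0.25,0.387,-0.026,0],[-0.25,0.387,-0.026,0]]}}

```text
t: 1.02
eef_pos: [0.3292, 0.3675, 0.226]
tool_rot: [0.824, 0.567, 0.0, -0.0]
force: [1.3, 0.5, -0.1]
grip_width: 0.0914
```

```bash
python3 -c "
from h import *
shift([.478,.165,.24])"
```

```text
t 1.02 tcp [0.3292 0.3675 0.226 ] yaw 69.09 q [ 0.82  0.18  1.72 -0.    1.24 -0.39] tilt [ 5.e-04  4.e-04 -1.e+00] shift [-136.   211.3  -14. ] turn None w 0.0914 F [ 1.3  0.5 -0.1]
```

Emit:
{"op": "arm_command", "data": {"motion": [[-0.137,0.212,-0.014,0],[-0.137,0.212,-0.014,0],[-0.137,0.212,-0.014,0],[-0.137,0.212,-0.014,0],[-0.137,0.212,-0.014,0]]}}

```text
t: 1.43
eef_pos: [0.4521, 0.1993, 0.2377]
tool_rot: [0.824, 0.567, 0.0, 0.0]
force: [0.7, 0.5, 0.2]
grip_width: 0.0913
```

Emit:
{"op": "arm_command", "data": {"motion": [[-0.024,0.037,-0.002,0],[-0.024,0.037,-0.002,0],[-0.024,0.037,-0.002,0]]}}

```text
t: 1.68
eef_pos: [0.4783, 0.1638, 0.2392]
tool_rot: [0.825, 0.565, 0.0, -0.0]
force: [-0.5, -0.0, 0.4]
grip_width: 0.0912
```

```bash
python3 - <<'E'
from h import *
shift([.478,.165,.24])
k=r.calibration("wrist");a=r.capture("wrist");cv2.imwrite("pics/w1.png",a);import pickle;pickle.dump(k,open("w1.pkl","wb"))
for n in("nut","collet_holder"): print(n,[(round(d["score"],2),np.round(d["point"],4).tolist()) for d in r.look_for(n,"wrist")])
print(proj(k,[[.478,.165,.07]]))
cv2.imwrite("pics/w1r.png",rect(a,k,(.478,.165),.070,.06))
E
```

```text
t 1.68 tcp [0.4783 0.1638 0.2392] yaw 68.78 q [ 0.31  0.19  1.67  0.    1.27 -0.89] tilt [ 2.e-04  3.e-04 -1.e+00] shift [ 1.  -0.7 -0.8] turn None w 0.0912 F [-0.5 -0.   0.4]
nut [(0.84, [0.4743, 0.1729, 0.0964])]
collet_holder []
[[317.01353534 213.8553536 ]]
```

View pics/w1r.png

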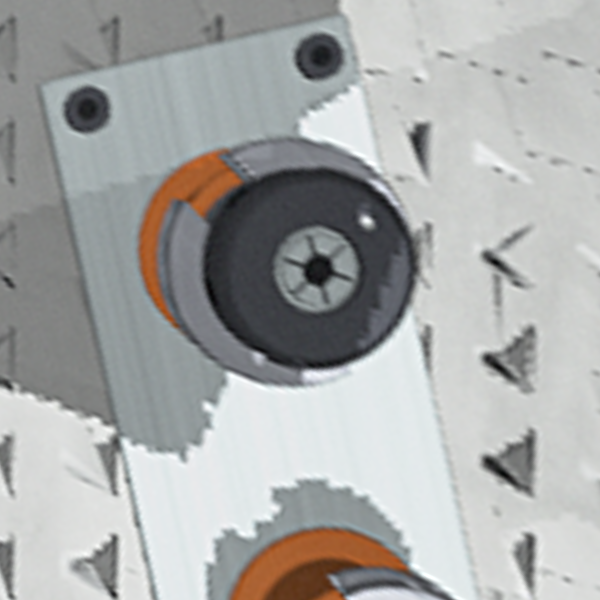

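The rectified picture shows the flange centred near (288,262), which is world (0.4756, 0.1726). Its slot is at upper left around (202,177), at 135°, so the holder's x is at about 45°. Next I'll look at the fixture from close by.

Emit:
{"op": "arm_command", "data": {"motion": [[-0.278,0.164,0,6],[-0.278,0.164,0,12],[-0.278,0.164,0,18],[-0.278,0.164,0,23.8],[-0.278,0.164,0,23.8]]}}

```text
t: 2.25
eef_pos: [0.5116, -0.0397, 0.2394]
tool_rot: [0.923, 0.385, 0.0, -0.0]
force: [1.3, 0.1, 0.6]
grip_width: 0.0909
```

```bash
python3 -c "
from h import *
shift([.530,-.155,.24],45)"
```

```text
t 2.25 tcp [ 0.5116 -0.0397  0.2394] yaw 45.25 q [-0.1   0.21  1.66  0.    1.28 -0.89] tilt [ 4.e-04  5.e-04 -1.e+00] shift [-68.9  94.3  -0.6] turn 0.24957021683925973 w 0.0909 F [1.3 0.1 0.6]
```

Emit:
{"op": "arm_command", "data": {"motion": [[-0.069,0.094,0,0.2],[-0.069,0.094,0,0.2],[-0.069,0.094,0,0.2],[-0.069,0.094,0,0.2],[-0.069,0.094,0,0.2]]}}

```text
t: 2.67
eef_pos: [0.5301, -0.1547, 0.2388]
tool_rot: [0.924, 0.383, -0.0, -0.001]
force: [0.7, 1.1, 0.5]
grip_width: 0.0908
```

```bash
python3 - <<'E'
from h import *
shift([.53,-.155,.24],45)
k=r.calibration("wrist");a=r.capture("wrist");cv2.imwrite("pics/w2.png",a)
for n in("fixture","socket"): print(n,[(round(d["score"],2),np.round(d["point"],4).tolist()) for d in r.look_for(n,"wrist")])
cv2.imwrite("pics/w2r.png",rect(a,k,(.53,-.155),.056,.06))
E
```

```text
t 2.67 tcp [ 0.5301 -0.1547  0.2388] yaw 45.01 q [-0.31  0.27  1.57  0.    1.3  -1.09] tilt [-8.0e-04  1.1e-03 -1.0e+00] shift [-0.3  0.2 -1.2] turn 0.008802599849985882 w 0.0908 F [0.7 1.1 0.5]
fixture [(0.97, [0.5277, -0.1514, 0.0095])]
socket [(0.84, [0.5275, -0.1494, 0.011])]
```

View pics/w2r.png

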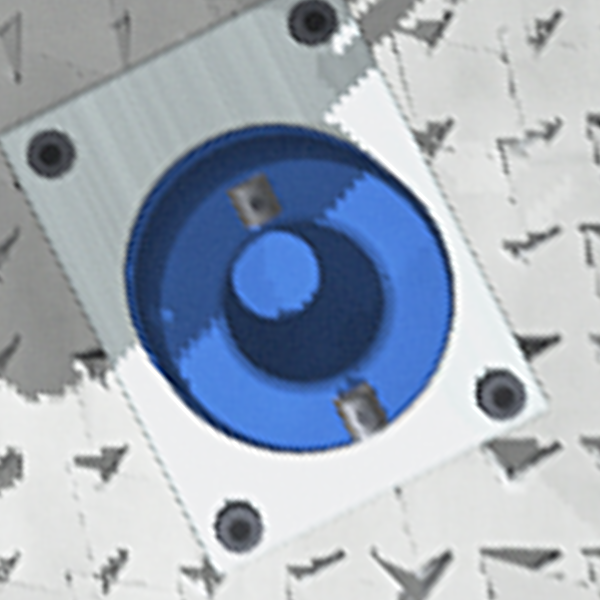

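The rectified picture shows the fixture disc at about (308,306) and its keys at (255,200) and (362,410). The plate screws are at (51,153), (314,21), (501,393) and (239,526), which puts the fixture's x at 26.8°. I'll check the centres for parallax.

```bash
python3 - <<'E'
from h import *
import pickle
def un(c,z,px,k,z2):
    X=np.array([c[0]+(px[0]-300)/5000,c[1]-(px[1]-300)/5000,z]);return ray(k,proj(k,X)[0],z2).round(4)
k=r.calibration("wrist");c=(.53,-.155)
for z in(.006,.010,.012):print("screws",un(c,.056,(276.3,273.3),k,z))
print("keys",un(c,.056,(255,200),k,.0635)/2+un(c,.056,(362,410),k,.0635)/2, "hole",un(c,.056,(304.5,302),k,.055))
k=pickle.load(open("w1.pkl","rb"));c=(.478,.165)
print("flange",un(c,.07,(288,262),k,.07),"nut",un(c,.07,(310,268),k,.095))
# slot corner angle
C=un(c,.07,(288,262),k,.07)
shift([.4755,.1725,.24],45)
E
```

```text
screws [ 0.5322 -0.1566  0.006 ]
screws [ 0.5317 -0.1561  0.01  ]
screws [ 0.5314 -0.1558  0.012 ]
keys [ 0.5305  -0.15485  0.0635 ] hole [ 0.5311 -0.1556  0.055 ]
flange [0.4756 0.1726 0.07  ] nut [0.4747 0.1728 0.095 ]
t 2.82 tcp [ 0.5299 -0.153   0.2392] yaw 45.19 q [-0.3   0.27  1.57  0.    1.3  -1.09] tilt [-3.e-04  8.e-04 -1.e+00] shift [ 192.6 -268.    -0.5] turn 0.18867132205431858 w 0.0911 F [ 0.9  0.3 -0.5]
```

Emit:
{"op": "arm_command", "data": {"motion": [[0.193,-0.268,0,0],[0.193,-0.268,0,0],[0.193,-0.268,0,0],[0.193,-0.268,0,0],[0.193,-0.268,0,0]]}}

```text
t: 3.23
eef_pos: [0.4949, 0.0539, 0.2396]
tool_rot: [0.923, 0.384, 0.0, -0.0]
force: [0.6, -0.0, 0.3]
grip_width: 0.0913
```

Emit:
{"op": "arm_command", "data": {"motion": [[0.071,-0.099,0.0,0],[0.071,-0.099,0.0,0],[0.071,-0.099,0.0,0],[0.071,-0.099,0.03,0],[0.071,-0.099,0.06,0]]}}

```text
t: 3.65
eef_pos: [0.4761, 0.1752, 0.1805]
tool_rot: [0.922, 0.386, 0.003, -0.0]
force: [-0.8, -0.6, -0.7]
grip_width: 0.091
```

```bash
python3 - <<'E'
from h import *
shift([.4753,.1727,.055],45)
import time
k=r.calibration("wrist");a=r.capture("wrist")
for i in range(3): shift([.4753,.1727,.055],45); r.capture("top")
cv2.imwrite("pics/w3r.png",rect(a,k,(.4755,.1725),.070,.05))
E
```

```text
t 3.65 tcp [0.4761 0.1752 0.1805] yaw 45.47 q [ 0.33  0.24  1.77  0.    1.13 -0.46] tilt [ 0.0054  0.0024 -1.    ] shift [ -3.    0.8 125.4] turn 0.47281486847595033 w 0.091 F [-0.8 -0.6 -0.7]
t 3.7 tcp [0.4716 0.1726 0.1735] yaw 45.38 q [ 0.33  0.24  1.78  0.    1.13 -0.46] tilt [-0.0087 -0.0027 -1.    ] shift [  3.6   3.  118.4] turn 0.381901731684394 w 0.0912 F [-3.  -1.3 -4.8]
t 3.75 tcp [0.472  0.1718 0.1755] yaw 45.29 q [ 0.33  0.24  1.78  0.    1.13 -0.46] tilt [-0.0092 -0.0028 -1.    ] shift [  4.    2.2 120.5] turn 0.29163410663790046 w 0.0912 F [-0.6  0.1  0.2]
t 3.8 tcp [0.4741 0.1717 0.178 ] yaw 45.21 q [ 0.32  0.24  1.78  0.    1.13 -0.46] tilt [-0.0046 -0.0013 -1.    ] shift [  2.    0.4 123. ] turn 0.21110806963395135 w 0.0911 F [-0.2 -0.5  0.3]
```

View pics/w3r.png

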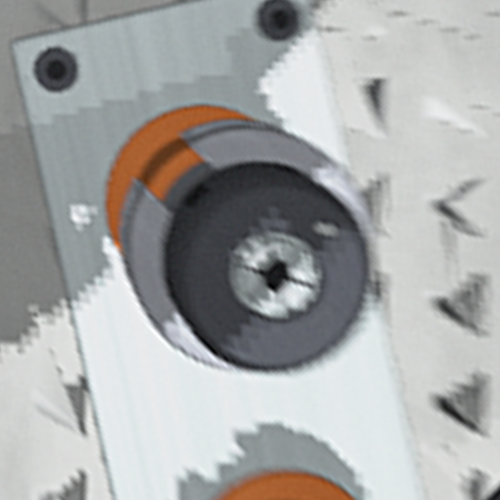

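The slot edges at (186,136) and (137,180), with the flange centre at about (247,246), give a slot angle of 134°. That matches the earlier estimate. I'll descend in two stages.

Emit:
{"op": "arm_command", "data": {"motion": [[0,0,0.02,0],[0,0,0.045,0],[0,0,0.06,0],[0,0,0.07,0],[0,0,0.07,0]]}}

```text
t: 4.27
eef_pos: [0.4765, 0.1705, 0.1091]
tool_rot: [0.924, 0.383, -0.0, -0.0]
force: [0.2, 0.2, -0.3]
grip_width: 0.0917
```

Emit:
{"op": "arm_command", "data": {"motion": [[0,0,0,0],[0,0,0,0],[0,0,0,0]]}}

```text
t: 4.52
eef_pos: [0.4776, 0.171, 0.1107]
tool_rot: [0.924, 0.383, 0.002, 0.0]
force: [-0.2, -0.9, -0.1]
grip_width: 0.0912
```

```bash
python3 -c "
from h import *
shift([.4753,.1727,.055],45)
r.capture('top')
shift([.4753,.1727,.055],45)"
```

```text
t 4.52 tcp [0.4776 0.171  0.1107] yaw 45.03 q [ 0.32  0.31  1.87  0.    0.96 -0.46] tilt [ 0.0029  0.0011 -1.    ] shift [-0.6 -2.9 55.7] turn 0.03315045526636595 w 0.0912 F [-0.2 -0.9 -0.1]
t 4.57 tcp [0.4774 0.1709 0.1105] yaw 45.03 q [ 0.32  0.31  1.87  0.    0.96 -0.46] tilt [ 2.4e-03  9.0e-04 -1.0e+00] shift [-0.4 -2.8 55.5] turn 0.03307067259962082 w 0.091 F [-0.1 -0.4  0.3]
```

Emit:
{"op": "arm_command", "data": {"motion": [[0,-0.002,0.012,0],[0,-0.002,0.028,0],[0,-0.002,0.042,0],[0,-0.002,0.051,0],[0,-0.002,0.0555,0]]}}

```text
t: 4.98
eef_pos: [0.4748, 0.172, 0.053]
tool_rot: [0.924, 0.383, -0.001, -0.0]
force: [0.5, 0.2, 0.1]
grip_width: 0.0912
```

Emit:
{"op": "arm_command", "data": {"motion": [[0,0,0,0],[0,0,0,0],[0,0,0,0],[0,0,0,0],[0,0,0,0]]}}

```text
t: 5.4
eef_pos: [0.4756, 0.1723, 0.0543]
tool_rot: [0.924, 0.383, 0.001, 0.0]
force: [1.0, -0.2, 0.0]
grip_width: 0.0912
```

```bash
python3 -c "
from h import *
shift([.4753,.1727,.055],45)"
```

```text
t 5.4 tcp [0.4756 0.1723 0.0543] yaw 45.04 q [ 0.32  0.37  1.94  0.    0.82 -0.46] tilt [ 1.3e-03  5.0e-04 -1.0e+00] shift [ 0.1 -0.5 -0.7] turn 0.04092195673393917 w 0.0912 F [ 1.  -0.2  0. ]
```

Emit:
{"op": "arm_command", "data": {"motion": [[0,0,0,0],[0,0,0,0],[0,0,0,0],[0,0,0,0],[0,0,0,0]], "jaw": 255, "squeeze": 40}}

```text
t: 5.82
eef_pos: [0.4751, 0.1721, 0.0537]
tool_rot: [0.924, 0.383, 0.0, -0.0]
force: [0.4, 0.1, -0.2]
grip_width: 0.0612
```

Emit:
{"op": "arm_command", "data": {"motion": [[0,0,0,0],[0,0,0,0],[0,0,0,0],[0,0,0,0]]}}

```text
t: 6.15
eef_pos: [0.4757, 0.1725, 0.0538]
tool_rot: [0.924, 0.383, 0.001, -0.0]
force: [1.3, 0.8, -1.1]
grip_width: 0.0482
```

```bash
python3 - <<'E'
from h import *
shift([.4753,.1727,.055],45)
k=r.calibration("wrist");a=r.capture("wrist");cv2.imwrite("pics/w4.png",a)
cv2.imwrite("pics/w4r.png",rect(a,k,(.4755,.1725),.070,.05))
E
```

```text
t 6.15 tcp [0.4757 0.1725 0.0538] yaw 45.04 q [ 0.32  0.37  1.94  0.    0.82 -0.46] tilt [ 1.1e-03  7.0e-04 -1.0e+00] shift [-0.1 -0.4 -1.2] turn 0.03746617595449209 w 0.0482 F [ 1.3  0.8 -1.1]
```

View pics/w4r.png

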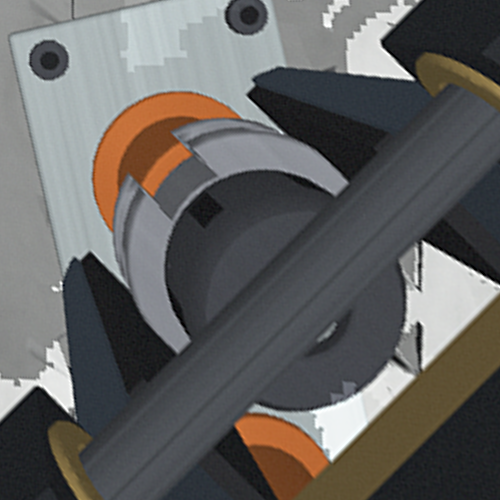

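The flange is gripped, with the slot still perpendicular to the jaws. Lifting.

Emit:
{"op": "arm_command", "data": {"motion": [[0,0,-0.01,0],[0,0,-0.03,0],[0,0,-0.06,0],[0,0,-0.1,0],[0,0,-0.13,0]]}}

```text
t: 6.62
eef_pos: [0.474, 0.1716, 0.1856]
tool_rot: [0.924, 0.383, -0.001, 0.0]
force: [1.1, -0.1, -5.4]
grip_width: 0.0485
```

```bash
python3 -c "
from h import *
shift([.5313,-.1557,.19],26.8)"
```

```text
t 6.62 tcp [0.474  0.1716 0.1856] yaw 45.04 q [ 0.32  0.23  1.77 -0.    1.15 -0.46] tilt [-1.8e-03 -9.0e-04 -1.0e+00] shift [-191.1  271.8   -4.2] turn 18.242414247798763 w 0.0485 F [ 1.1 -0.1 -5.4]
```

Emit:
{"op": "arm_command", "data": {"motion": [[-0.012,0.016,0,0],[-0.035,0.049,0,4],[-0.058,0.082,0,8],[-0.082,0.115,0,12],[-0.105,0.148,0,17.7]]}}

```text
t: 7.03
eef_pos: [0.5037, -0.0085, 0.1833]
tool_rot: [0.972, 0.235, -0.002, -0.0]
force: [1.1, 0.5, -7.0]
grip_width: 0.0483
```

```bash
python3 -c "
from h import *
shift([.5313,-.1557,.19],27.3)"
```

```text
t 7.03 tcp [ 0.5037 -0.0085  0.1833] yaw 27.16 q [-0.04  0.23  1.77 -0.    1.14 -0.51] tilt [-3.8e-03 -2.0e-04 -1.0e+00] shift [-42.6 143.5  -6.8] turn -0.13522505484493763 w 0.0483 F [ 1.1  0.5 -7. ]
```

Emit:
{"op": "arm_command", "data": {"motion": [[-0.01,0.035,-0.002,0],[-0.021,0.07,-0.003,0],[-0.031,0.105,-0.004,0],[-0.039,0.132,-0.004,0],[-0.043,0.1435,-0.004,0]]}}

```text
t: 7.45
eef_pos: [0.5325, -0.1577, 0.187]
tool_rot: [0.972, 0.235, -0.001, 0.0]
force: [0.2, 0.0, -6.5]
grip_width: 0.0483
```

Emit:
{"op": "arm_command", "data": {"motion": [[0,0,0,0],[0,0,0,0],[0,0,0,0],[0,0,0,0],[0,0,0,0]]}}

```text
t: 7.87
eef_pos: [0.533, -0.1527, 0.1877]
tool_rot: [0.971, 0.237, -0.0, -0.0]
force: [0.1, -0.2, -6.0]
grip_width: 0.0486
```

```bash
python3 - <<'E'
from h import *
shift([.5313,-.1557,.19],27.3)
k=r.calibration("wrist");a=r.capture("wrist");r.capture("top");shift([.5313,-.1557,.15],27.3)
cv2.imwrite("pics/w5.png",a);cv2.imwrite("pics/w5r.png",a)
E
```

```text
t 7.87 tcp [ 0.533  -0.1527  0.1877] yaw 27.43 q [-0.3   0.31  1.65  0.    1.18 -0.78] tilt [-7.e-04  5.e-04 -1.e+00] shift [-2.9  1.9 -2.3] turn 0.13472443498210396 w 0.0486 F [ 0.1 -0.2 -6. ]
t 7.97 tcp [ 0.5332 -0.153   0.1878] yaw 27.42 q [-0.3   0.31  1.65  0.    1.18 -0.78] tilt [-2.e-04  3.e-04 -1.e+00] shift [-3.   1.5 37.8] turn 0.12109323466542321 w 0.0483 F [ 0.3  0.3 -5.1]
```

View pics/w5r.png

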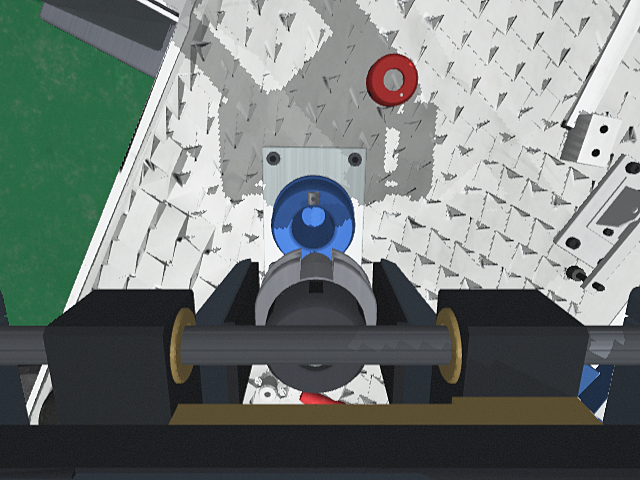

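The fixture is at (313,218) with its key at (313,199). The held flange is centred near column 315, with its slot at about (316,262). I'll compare this with the projection.

```bash
python3 - <<'E'
from h import *
k=r.calibration("wrist");o=r.get_obs();R=Ro.from_quat(o["tool_rot"]).as_matrix();p=o["eef_pos"]
T=lambda v:p+R@np.array(v)
print("cx",k["cx"])
print("slot mid/corners pred",proj(k,[T([0,-.025,-.0162]),T([0,.025,-.0162]),T([-.0065,.0241,-.0162]),T([.0065,.0241,-.0162]),T([-.025,0,-.0162]),T([.025,0,-.0162]),T([0,.0175,-.0162])]).round(1).tolist())
for c in([.5313,-.1557],[.531,-.155]):
    n=np.radians(26.8);X=np.array([*c,.056]);ex=np.array([np.cos(n),np.sin(n),0]);ey=np.array([np.sin(n),-np.cos(n),0])
    print("fix",proj(k,[X-.029*ex,X+.029*ex,X-.029*ey,X+.029*ey,X+.0235*ey+[0,0,.0075],X-.0235*ey+[0,0,.0075]]).round(1).tolist())
E
python3 -c "
import cv2;a=cv2.imread('pics/w5.png')
cv2.imwrite('pics/w5c.png',cv2.resize(a[140:310,215:415],None,fx=3.5,fy=3.5,interpolation=cv2.INTER_CUBIC))"
```

```text
cx 315.4266238632152
slot mid/corners pred [[318.3, 254.9], [318.0, 369.3], [302.4, 367.4], [333.7, 367.4], [255.7, 314.3], [380.6, 314.4], [318.1, 353.3]]
fix [[273.7, 226.6], [352.2, 227.5], [313.4, 188.0], [312.6, 264.2], [312.6, 260.5], [313.2, 197.4]]
fix [[273.8, 225.6], [352.3, 226.5], [313.4, 187.0], [312.7, 263.2], [312.7, 259.5], [313.3, 196.4]]
```

View pics/w5c.png

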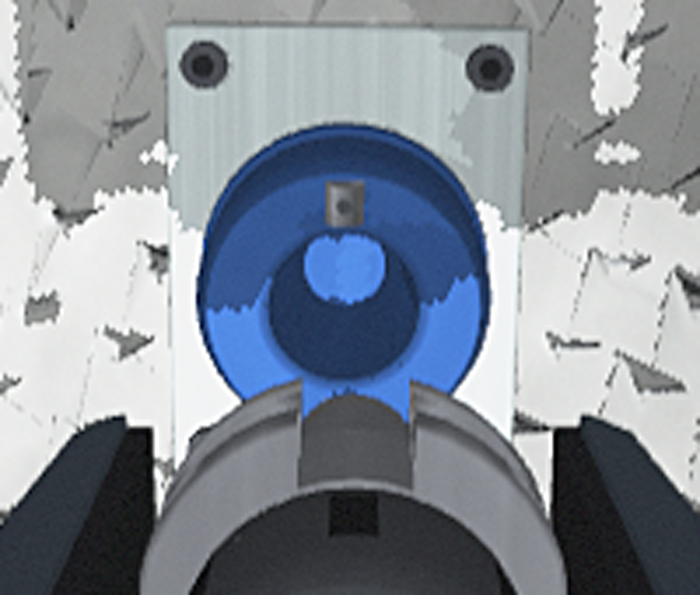

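The flange, slot and key are aligned to under 1°. I need a small correction of about -2.5 mm in x and +2 mm in y, then I'll descend in stages.

Emit:
{"op": "arm_command", "data": {"motion": [[-0.0025,0.002,0.01,0],[-0.0025,0.002,0.03,0],[-0.0025,0.002,0.05,0],[-0.0025,0.002,0.065,0],[-0.0025,0.002,0.07,0]]}}

```text
t: 8.38
eef_pos: [0.5299, -0.1562, 0.1146]
tool_rot: [0.972, 0.236, -0.003, -0.002]
force: [0.1, 0.8, -6.1]
grip_width: 0.0488
```

Emit:
{"op": "arm_command", "data": {"motion": [[0,0,0,0],[0,0,0,0],[0,0,0,0],[0,0,0,0],[0,0,0,0]]}}

```text
t: 8.8
eef_pos: [0.5327, -0.1571, 0.1187]
tool_rot: [0.972, 0.236, 0.001, 0.0]
force: [0.5, 0.6, -7.2]
grip_width: 0.0482
```

```bash
python3 -c "
from h import *
shift([.5317,-.1558,.058],27.3)
r.capture('top')
shift([.5317,-.1558,.058],27.3)"
```

```text
t 8.8 tcp [ 0.5327 -0.1571  0.1187] yaw 27.35 q [-0.31  0.37  1.75  0.    1.02 -0.78] tilt [ 1.9e-03 -5.0e-04 -1.0e+00] shift [-0.4 -1.6 60.7] turn 0.04553620437536665 w 0.0482 F [ 0.5  0.6 -7.2]
t 8.85 tcp [ 0.5325 -0.157   0.1185] yaw 27.34 q [-0.31  0.37  1.75  0.    1.02 -0.78] tilt [ 1.6e-03 -4.0e-04 -1.0e+00] shift [-0.2 -1.5 60.5] turn 0.04380235492979523 w 0.0483 F [-0.3  0.1 -6.5]
```

Emit:
{"op": "arm_command", "data": {"motion": [[0,-0.0005,0.006,0],[0,-0.0005,0.018,0],[0,-0.0005,0.03,0],[0,-0.0005,0.039,0],[0,-0.0005,0.044,0]]}}

```text
t: 9.27
eef_pos: [0.531, -0.1562, 0.0723]
tool_rot: [0.972, 0.236, -0.001, -0.001]
force: [-0.1, 0.6, -5.5]
grip_width: 0.0488
```

Emit:
{"op": "arm_command", "data": {"motion": [[0,0,0,0],[0,0,0,0],[0,0,0,0],[0,0,0,0],[0,0,0,0]]}}

```text
t: 9.68
eef_pos: [0.5323, -0.1566, 0.0743]
tool_rot: [0.972, 0.236, 0.001, 0.0]
force: [-0.2, -0.1, -6.1]
grip_width: 0.0483
```

```bash
python3 - <<'E'
from h import *
shift([.5317,-.1558,.058],27.3)
k=r.calibration("wrist");a=r.capture("wrist");cv2.imwrite("pics/w6.png",cv2.resize(a[190:390,215:415],None,fx=3,fy=3,interpolation=cv2.INTER_CUBIC))
E
```

```text
t 9.68 tcp [ 0.5323 -0.1566  0.0743] yaw 27.34 q [-0.31  0.41  1.81  0.    0.92 -0.78] tilt [ 1.3e-03 -3.0e-04 -1.0e+00] shift [-0.2 -1.  16.3] turn 0.04065893775457141 w 0.0483 F [-0.2 -0.1 -6.1]
```

View pics/w6.png

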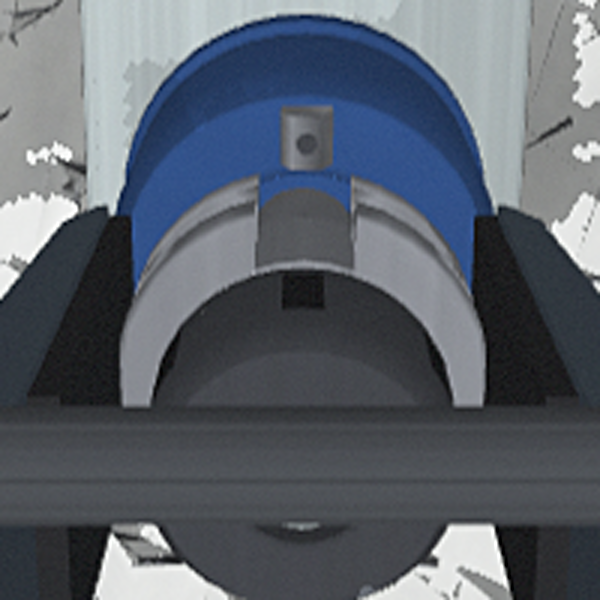

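The key is at column 306 and the slot midpoint at 305, so they line up. Lowering slowly while watching the force.

Emit:
{"op": "arm_command", "data": {"motion": [[0,-0.0005,0.003,0],[0,-0.0005,0.006,0],[0,-0.0005,0.009,0],[0,-0.0005,0.011,0],[0,-0.0005,0.012,0]]}}

```text
t: 10.15
eef_pos: [0.5313, -0.1559, 0.0611]
tool_rot: [0.972, 0.236, -0.0, -0.0]
force: [-0.3, 0.4, -4.9]
grip_width: 0.0483
```

Emit:
{"op": "arm_command", "data": {"motion": [[0,0,0.001,0],[0,0,0.002,0],[0,0,0.002,0],[0,0,0.002,0]]}}

```text
t: 10.48
eef_pos: [0.5316, -0.156, 0.0597]
tool_rot: [0.972, 0.236, 0.0, -0.0]
force: [-0.3, 0.4, -6.2]
grip_width: 0.0487
```

Emit:
{"op": "arm_command", "data": {"motion": [[0,0,0.001,0],[0,0,0.0015,0],[0,0,0.0015,0],[0,0,0.0015,0]]}}

```text
t: 10.82
eef_pos: [0.5316, -0.1559, 0.0582]
tool_rot: [0.972, 0.236, 0.0, -0.0]
force: [0.3, 0.3, -5.4]
grip_width: 0.0483
```

Emit:
{"op": "arm_command", "data": {"motion": [[0,0,0.0005,0],[0,0,0.001,0],[0,0,0.001,0]]}}

```text
t: 11.07
eef_pos: [0.5317, -0.1559, 0.0578]
tool_rot: [0.972, 0.236, 0.0, -0.0]
force: [-0.4, 1.9, 0.8]
grip_width: 0.0489
```

Emit:
{"op": "arm_command", "data": {"motion": [[0,0,0.0005,0],[0,0,0.0005,0],[0,0,0.0005,0]]}}

```text
t: 11.32
eef_pos: [0.5317, -0.1559, 0.0577]
tool_rot: [0.972, 0.236, 0.0, 0.0]
force: [-3.9, 2.0, 6.5]
grip_width: 0.0485
```

It's seated: contact came at TCP z = 0.0577, matching the expected flange height. Now I'll release, rise 19.5 mm and look.

Emit:
{"op": "arm_command", "data": {"motion": [[0,0,0,0],[0,0,0,0],[0,0,0,0],[0,0,0,0],[0,0,0,0]], "jaw": 40}}

```text
t: 11.73
eef_pos: [0.5319, -0.1563, 0.0567]
tool_rot: [0.972, 0.236, 0.0, 0.0]
force: [-0.0, -0.7, 0.5]
grip_width: 0.0765
```

Emit:
{"op": "arm_command", "data": {"motion": [[0,0,-0.004,0],[0,0,-0.01,0],[0,0,-0.016,0],[0,0,-0.02,0],[0,0,-0.02,0]]}}

```text
t: 12.15
eef_pos: [0.5325, -0.1563, 0.0781]
tool_rot: [0.972, 0.236, 0.001, 0.001]
force: [0.1, -0.5, -0.1]
grip_width: 0.077
```

```bash
python3 - <<'E'
from h import *
k=r.calibration("wrist");a=r.capture("wrist")
for i in range(3): shift([.5315,-.1558,.0767],27.3);b=r.capture("scene")
A=cv2.resize(a[170:370,215:415],None,fx=2,fy=2,interpolation=cv2.INTER_CUBIC);B=cv2.resize(b[240:340,290:390],None,fx=4,fy=4,interpolation=cv2.INTER_CUBIC)
cv2.imwrite("pics/w7.png",np.hstack([A,B]))
E
```

```text
t 12.2 tcp [ 0.5321 -0.1562  0.0775] yaw 27.34 q [-0.31  0.41  1.8   0.    0.93 -0.78] tilt [ 1.7e-03 -5.0e-04 -1.0e+00] shift [-0.4 -0.6  0.8] turn 0.04136088930020776 w 0.0768 F [ 0.1  0.2 -0.8]
t 12.25 tcp [ 0.5318 -0.1561  0.0771] yaw 27.34 q [-0.31  0.41  1.81  0.    0.93 -0.78] tilt [ 8.e-04 -2.e-04 -1.e+00] shift [-0.1 -0.4  0.4] turn 0.04382594503634607 w 0.0769 F [-1.  -0.  -0.4]
t 12.3 tcp [ 0.5316 -0.156   0.0768] yaw 27.34 q [-0.31  0.41  1.81  0.    0.93 -0.78] tilt [ 2.e-04  0.e+00 -1.e+00] shift [ 0.  -0.2  0.1] turn 0.04022603311902628 w 0.077 F [-0.4 -0.5  0.6]
```

View pics/w7.png

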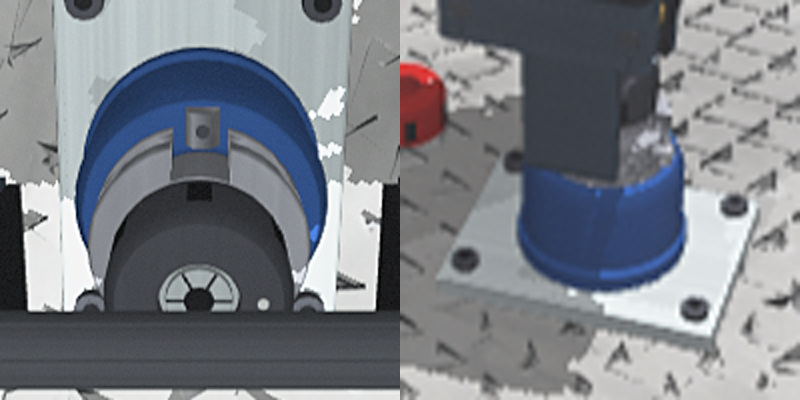

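The flange sits on the fixture with the key inside the slot, at (203,130) in the left half of the picture. Now I'll grip the nut.

Emit:
{"op": "arm_command", "data": {"motion": [[0,0,0,0],[0,0,0,0],[0,0,0,0],[0,0,0,0],[0,0,0,0]], "jaw": 255, "squeeze": 55}}

```text
t: 12.77
eef_pos: [0.5316, -0.156, 0.0766]
tool_rot: [0.972, 0.236, -0.0, -0.0]
force: [-0.3, -0.1, 0.2]
grip_width: 0.0464
```

Emit:
{"op": "arm_command", "data": {"motion": [[0,0,0,0],[0,0,0,0],[0,0,0,0],[0,0,0,0],[0,0,0,0]]}}

```text
t: 13.18
eef_pos: [0.5317, -0.1559, 0.0767]
tool_rot: [0.972, 0.236, 0.0, -0.0]
force: [1.0, 0.6, -0.7]
grip_width: 0.0368
```

Emit:
{"op": "arm_command", "data": {"motion": [[0,0,0,-3],[0,0,0,-7],[0,0,0,-11],[0,0,0,-15],[0,0,0,-20]]}}

```text
t: 13.6
eef_pos: [0.5319, -0.1561, 0.078]
tool_rot: [0.915, 0.403, 0.0, 0.0]
force: [-1.5, 0.4, 9.9]
grip_width: 0.037
```

```bash
python3 -c "
from h import *
shift([.5315,-.1558,.0767],27.3+80);print(r.get_obs()['torque'])"
```

```text
t 13.6 tcp [ 0.5319 -0.1561  0.078 ] yaw 47.55 q [-0.31  0.41  1.8   0.    0.93 -1.14] tilt [ 1.1e-03 -3.0e-04 -1.0e+00] shift [-0.1 -0.5  1.3] turn -59.754740711952365 w 0.037 F [-1.5  0.4  9.9]
[ 0.02766237  0.25656103 -0.04686433]
```

Emit:
{"op": "arm_command", "data": {"motion": [[0,0,0,-5],[0,0,0,-11],[0,0,0,-17],[0,0,0,-23],[0,0,0,-29]]}}

```text
t: 14.02
eef_pos: [0.532, -0.1561, 0.078]
tool_rot: [0.785, 0.62, 0.0, 0.0]
force: [-1.7, 0.3, 6.9]
grip_width: 0.0369
```

Emit:
{"op": "arm_command", "data": {"motion": [[0,0,0,-6],[0,0,0,-12],[0,0,0,-18],[0,0,0,-24],[0,0,0,-30]]}}

```text
t: 14.43
eef_pos: [0.5316, -0.1568, 0.078]
tool_rot: [0.597, 0.802, -0.001, 0.001]
force: [-3.1, -3.1, 7.4]
grip_width: 0.0369
```

```bash
python3 - <<'E'
from h import *
for i in range(3): shift([.5315,-.1558,.0767],27.3+80);b=r.capture("scene")
print(r.get_obs()['torque'])
k=r.calibration("wrist");a=r.capture("wrist");A=cv2.resize(a[170:370,215:415],None,fx=2,fy=2,interpolation=cv2.INTER_CUBIC);B=cv2.resize(b[240:340,290:390],None,fx=4,fy=4,interpolation=cv2.INTER_CUBIC)
cv2.imwrite("pics/w8.png",np.hstack([A,B]))
E
```

```text
t 14.43 tcp [ 0.5316 -0.1568  0.078 ] yaw 106.66 q [-0.31  0.41  1.8  -0.    0.93 -2.17] tilt [ 5.0e-04 -1.7e-03 -1.0e+00] shift [1.  0.2 1.3] turn -0.6365005130044636 w 0.0369 F [-3.1 -3.1  7.4]
t 14.48 tcp [ 0.5316 -0.1569  0.078 ] yaw 106.89 q [-0.31  0.41  1.8  -0.    0.93 -2.17] tilt [ 6.0e-04 -1.8e-03 -1.0e+00] shift [1.1 0.2 1.3] turn -0.40574177929963184 w 0.0367 F [-1.9 -0.8  6.9]
t 14.53 tcp [ 0.5316 -0.1569  0.078 ] yaw 106.5 q [-0.31  0.41  1.8  -0.    0.93 -2.16] tilt [ 7.0e-04 -1.8e-03 -1.0e+00] shift [1.1 0.2 1.3] turn -0.8047264926714917 w 0.037 F [-2.1 -2.5  6. ]
[-0.24149338  0.38618527  0.00159185]
```

View pics/w8.png

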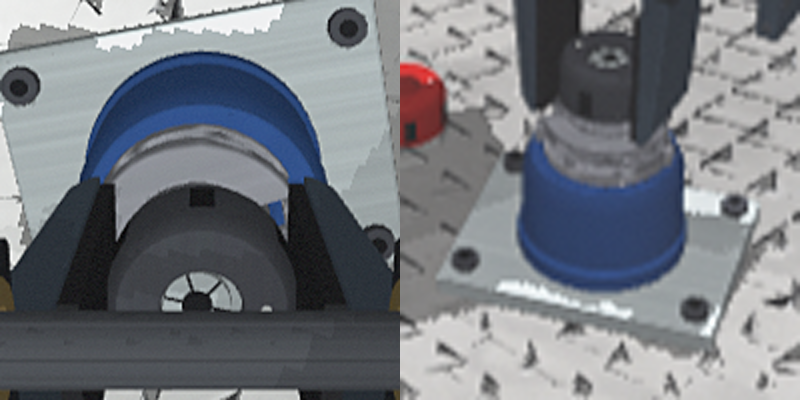

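The nut's notch still faces the camera, at (202,197) against (200,190) before, so the nut turned with the tool without slipping. The holder stayed put and the torque is about zero, so the nut isn't at its stop. I'll lift a little first.

Emit:
{"op": "arm_command", "data": {"motion": [[0,0,-0.001,0],[0,0,-0.002,0],[0,0,-0.004,0],[0,0,-0.006,0]]}}

```text
t: 14.97
eef_pos: [0.5311, -0.1561, 0.0823]
tool_rot: [0.599, 0.8, -0.0, -0.001]
force: [-0.6, -2.1, -2.2]
grip_width: 0.0368
```

Emit:
{"op": "arm_command", "data": {"motion": [[0,0,-0.004,0],[0,0,-0.01,0],[0,0,-0.017,0],[0,0,-0.024,0],[0,0,-0.0295,0]]}}

```text
t: 15.38
eef_pos: [0.5322, -0.1559, 0.1135]
tool_rot: [0.599, 0.8, 0.0, 0.001]
force: [0.9, -0.7, -0.8]
grip_width: 0.0369
```

Emit:
{"op": "arm_command", "data": {"motion": [[0,0,0,0],[0,0,0,0],[0,0,0,0],[0,0,0,0],[0,0,0,0]]}}

```text
t: 15.8
eef_pos: [0.5314, -0.1559, 0.1118]
tool_rot: [0.599, 0.8, -0.0, -0.0]
force: [-0.4, -1.0, -1.4]
grip_width: 0.0366
```

```bash
python3 - <<'E'
from h import *
for i in range(3): shift([.5317,-.1558,.1122]);b=r.capture("scene")
k=r.calibration("wrist");a=r.capture("wrist");A=cv2.resize(a[170:370,215:415],None,fx=2,fy=2,interpolation=cv2.INTER_CUBIC);B=cv2.resize(b[230:330,290:390],None,fx=4,fy=4,interpolation=cv2.INTER_CUBIC)
cv2.imwrite("pics/w9.png",np.hstack([A,B]))
E
```

```text
t 15.8 tcp [ 0.5314 -0.1559  0.1118] yaw 106.34 q [-0.31  0.37  1.76  0.    1.01 -2.16] tilt [-8.e-04  4.e-04 -1.e+00] shift [-0.   0.4 -0.4] turn None w 0.0366 F [-0.4 -1.  -1.4]
t 15.85 tcp [ 0.5314 -0.1559  0.1118] yaw 106.34 q [-0.31  0.37  1.76  0.    1.01 -2.16] tilt [-7.e-04  4.e-04 -1.e+00] shift [ 0.   0.3 -0.4] turn None w 0.0368 F [ 0.9  0.3 -2.1]
t 15.9 tcp [ 0.5314 -0.1559  0.1119] yaw 106.34 q [-0.31  0.37  1.76  0.    1.01 -2.16] tilt [-6.e-04  3.e-04 -1.e+00] shift [ 0.1  0.3 -0.3] turn None w 0.037 F [-0.3 -0.3 -0.8]
```

View pics/w9.png

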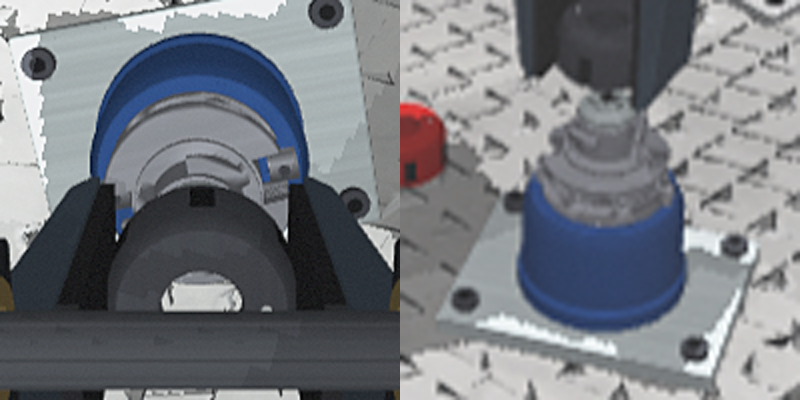

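The nut is off and level, and it hangs above the collet. The holder is still seated with the key in its slot at (285,163). Arm settled; handing in.

```bash
python3 -c "
from workcell import r
print(r.finish_job())"
```

```text
the job is handed in; nothing more can be done
None
```

The collet holder is seated in the blue fixture and its nut is off. I handed the job in at about 15.9 s with the gripper still holding the nut, level, over the holder.

- **Seating:** I carried the holder by its flange and lowered it with the slots over the keys. It touched down at the expected height, and the camera showed a key inside a slot.
- **Unscrewing:** I turned the nut about 79° anticlockwise. It did not slip in the jaws, and the turning torque was near zero at the end, so it was not against its stop.
- **Lifting:** The nut came off without resistance; the wrist carried only 1–2 N. By the arm's reading its underside is about 14–15 mm above the collet tip. I worked that out from the tool height rather than measuring it in a picture.
- **Last pictures:** The holder is still seated with the key in its slot, and the nut is over the holder.
- **Left alone:** I did not touch the other holder, the loose collets or the red nut.

No check failed. Position readings wavered by 1–3 mm just after fast moves, so I let the arm settle before the critical steps.

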